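# Flip the stock tags of the component bins

### The job

The component bins on the electronics bench have been restocked, but their hinged stock tags have not been updated. With a fingertip, gently push over the tags that are wrong, so that every full bin's tag lies with its green face up and the tag of the bin that is not full lies with its red face up; each tag belongs to the bin directly behind it. Do not grip the tags, and do not pick up or shift the bins or anything else on the bench.

Things in the scene. Friction and masses are not known exactly. Their poses are not given: they have to be found in the camera images.
- tag_a (a joint): Angle of the leaf of status tag a about its hinge pin (rad): 0 upright; +0.70 fully over to the robot's right, green face up; -0.70 fully over to the left, red face up. Stops at both ends, swings freely between and falls over by itself once past upright. Leaf: plate 3 mm thick, 50 mm wide along the pin, free edge 54 mm from the pin; left side green, right side red; 30 g.
- tag_a_hinge (a point): Middle of the hinge pin of tag a, 47 mm above the bench; x runs along the pin to its bin, y left, z up. Lying over, the leaf's free edge is 35 mm to one side of the pin and 41 mm above it. The fixed bracket reaches 32 mm each way along the pin, 18 mm to either side and 11 mm above the pin; above that the leaf stands free; under 1 N turns it. The rail it sits on tops out 20 mm below the pin.
- tag_b (a joint): Angle of the leaf of status tag b about its hinge pin (rad): 0 upright; +0.70 fully over to the robot's right, green face up; -0.70 fully over to the left, red face up. Stops at both ends, swings freely between and falls over by itself once past upright. Leaf: plate 3 mm thick, 50 mm wide along the pin, free edge 54 mm from the pin; left side green, right side red; 30 g.
- tag_b_hinge (a point): Middle of the hinge pin of tag b, 47 mm above the bench; x runs along the pin to its bin, y left, z up. Lying over, the leaf's free edge is 35 mm to one side of the pin and 41 mm above it. The fixed bracket reaches 32 mm each way along the pin, 18 mm to either side and 11 mm above the pin; above that the leaf stands free; under 1 N turns it. The rail it sits on tops out 20 mm below the pin.
- tag_c (a joint): Angle of the leaf of status tag c about its hinge pin (rad): 0 upright; +0.70 fully over to the robot's right, green face up; -0.70 fully over to the left, red face up. Stops at both ends, swings freely between and falls over by itself once past upright. Leaf: plate 3 mm thick, 50 mm wide along the pin, free edge 54 mm from the pin; left side green, right side red; 30 g.
- tag_c_hinge (a point): Middle of the hinge pin of tag c, 47 mm above the bench; x runs along the pin to its bin, y left, z up. Lying over, the leaf's free edge is 35 mm to one side of the pin and 41 mm above it. The fixed bracket reaches 32 mm each way along the pin, 18 mm to either side and 11 mm above the pin; above that the leaf stands free; under 1 N turns it. The rail it sits on tops out 20 mm below the pin.
- tag_d (a joint): Angle of the leaf of status tag d about its hinge pin (rad): 0 upright; +0.70 fully over to the robot's right, green face up; -0.70 fully over to the left, red face up. Stops at both ends, swings freely between and falls over by itself once past upright. Leaf: plate 3 mm thick, 50 mm wide along the pin, free edge 54 mm from the pin; left side green, right side red; 30 g.
- tag_d_hinge (a point): Middle of the hinge pin of tag d, 47 mm above the bench; x runs along the pin to its bin, y left, z up. Lying over, the leaf's free edge is 35 mm to one side of the pin and 41 mm above it. The fixed bracket reaches 32 mm each way along the pin, 18 mm to either side and 11 mm above the pin; above that the leaf stands free; under 1 N turns it. The rail it sits on tops out 20 mm below the pin.
- bin_caps: Loose blue hopper-front parts bin, 140 mm deep (x), 100 mm wide (y), 67 mm high, FULL and heaped (to about 75 mm) with black capacitors. Origin: centre of its underside, 112 mm behind the hinge of its own tag and 165 mm or more from the other tags. The four bins stand 122 mm apart in a row on a tray, in any order.
- bin_standoffs: Loose blue hopper-front parts bin, 140 mm deep (x), 100 mm wide (y), 67 mm high, FULL and heaped (to about 75 mm) with brass standoffs. Origin: centre of its underside, 112 mm behind the hinge of its own tag and 165 mm or more from the other tags. The four bins stand 122 mm apart in a row on a tray, in any order.
- bin_plugs: Loose blue hopper-front parts bin, 140 mm deep (x), 100 mm wide (y), 67 mm high, FULL and heaped (to about 75 mm) with white plug housings. Origin: centre of its underside, 112 mm behind the hinge of its own tag and 165 mm or more from the other tags. The four bins stand 122 mm apart in a row on a tray, in any order.
- bin_low: Loose blue hopper-front parts bin, 140 mm deep (x), 100 mm wide (y), 67 mm high, NOT full: only four orange film capacitors on its floor. Origin: centre of its underside, 112 mm behind the hinge of its own tag and 165 mm or more from the other tags. The four bins stand 122 mm apart in a row on a tray, in any order.
- spool_black: Bystander: spool of black wire, 72 mm diameter, 72 mm high, standing beyond one end of the tray; origin under its centre.
- spool_red: Bystander: spool of red wire, 72 mm diameter, 72 mm high, standing beyond the other end of the tray; origin under its centre.
- circuit_board: Bystander: green circuit board 92 x 48 mm, about 16 mm high, lying on the mat; origin under its centre.
- tweezers: Bystander: steel tweezers 125 mm long, 9 mm high, lying on the mat; origin under the centre.
- screwdriver: Bystander: screwdriver 170 mm long with an orange handle, lying on the mat; origin under its middle.
- solder_reel: Bystander: solder reel, 60 mm diameter, 34 mm high; origin under its centre.
- multimeter: Bystander: yellow multimeter lying on its back, 150 x 80 mm, 40 mm high; origin under its centre.

How it is judged:
By the outcome, as a careful person would: the job done as asked, in the order asked, and still so for the second after the job is handed in, with the robot touching nothing.
It also fails if it takes over 61 s, if anything falls off the work surface, if the arm or the gripper's body presses on something with over 40 N, if the wrist force passes 120 N, or if a joint passes its speed limit or range.

### The arm

A 6-joint arm with a two-finger parallel gripper is mounted at the origin on the work surface. World frame = base frame: x ahead of the robot, y to its left, z up, the work surface at z = 0. Lengths are in m, angles in rad, forces in N, time in s.
With the tool pointing down it reaches from about 0.35 to 0.925 m from the base axis. Payload 6.4 kg.
Tool frame: the origin (TCP) lies between the finger pads; the fingertips stand 22 mm ahead of it and the grasp point (between the pads) lies 3 mm ahead of it; z points along the fingers, y is the line along which they close (so a half turn about z gives the same grasp; the last joint's range is limited). The gripper opens to 85 mm and grips with 20 to 120 N. Pads are 22 mm wide; open, the fingers measure 114 mm over their backs; the gripper's body (76 mm by 85 mm) begins 54 mm behind the grasp point. The pads swing forward as they close: fully open they stand 13 mm farther back than shut.
Start: joints at [-0.174, 0.245, 1.558, -0, 1.339, -0.174], TCP at [0.65, 0, 0.253] pointing down, gripper open.
Joint ranges: [-3.13, 3.13], [-1.02, 2.26], [0.13, 2.54], [-0.95, 4.09], [0.21, 2.88], [-2.74, 2.74]. Speed limits (rad/s): [2.57, 2.57, 3.14, 3.14, 3.14, 3.14].

### API

Orientations are given as a unit quaternion [x, y, z, w].
In Python, from station import status, cams, r gives the robot as it stands. The module is installed in compiled form; this text tells all that it offers.
- The arm moves only by the shell command python3 -m pendant 'ROWS' [FORCE]. ROWS is a JSON object of lists of equal length, an entry for each row: "gripper": the opening, from -1 (shut) to 1 (fully open); "dp": the shift along the world's x, y, z in m, a list of three; "dr": the turn, a rotation vector about the world's x, y, z in degrees, a list of three. In form: {"gripper": [gripper, ...], "dp": [[dx, dy, dz], ...], "dr": [[rx, ry, rz], ...]}. A call has 1 to 20 rows; each row is the pose to reach, as a shift and turn from the pose commanded when the call began; what a row does not reach only later rows make up. A row lasts 1/8 s, in which the tool goes at most 62.5 mm and 10.7 degrees, less where a joint would pass 70% of its speed; a pose out of reach is approached as far as the arm can. A call with a gripper value outside its range is refused whole. The fingers move at their own pace and stop on an object; FORCE is the grip in N (left out, the last holds). Time passes only in rows, so rows that repeat a pose let the fingers close. It gives the time, the measured TCP pose, the force, the opening and the grip force at its end, in the units of the state.
- status.get_state(): the state, without advancing time (a new reading comes with each control period).
- cams.read_camera(name): name is "scene" or "side" or "wrist"; returns a dict with "frame" (420x560x3 uint8, blue, green, red), "fx", "fy", "cx", "cy" (pixels), "k1" (the pictures are not rectified: a ray, as slopes to the right and down, at radius r is drawn at 1 + k1 r^2 times it, then the intrinsics apply), "eye" and "orientation" of the camera in the world. Camera axes: x right, y down, z forward; pixel columns grow to the right and rows downward; lengths in m; the calibration is good to about 2 mm. A picture is of the moment at which its call begins. There is no depth.
- r.hand_in(): hands the job in; it is judged then, once.
The state is a dict: "time_s": time; "joint_pos": joint angles; "joint_vel": joint speeds; "joint_efforts": joint torques, N m; "tcp_pos": TCP position; "orientation": TCP orientation; "wrist_force": force on the tool from outside, world axes, zero at the start; "wrist_torque": the same for the moment, N m; "grip_width": finger opening in m; "finger_force": force on a finger pad.
Only numpy, scipy, OpenCV 4.12 (cv2) and the standard library are available. Lean on these libraries where they do the work, as an engineer would, in place of code of your own. Each camera call takes 0.05 s, during which the arm holds its last target. There are 200 camera calls.

## Working session

There is one attempt and no reset: what is moved stays moved. The work goes in short steps, Python scripts to look and compute and a shell command to move; the robot and the scene stay as the last step left them, time stands still between calls to the robot, and variables do not carry over. Pictures are saved under pics/ and viewed, at most 10 in all, crops included, and the job is handed in when it is done.

```bash
mkdir -p pics; cat > h.py <<'E'
import numpy as np,cv2
from scipy.spatial.transform import Rotation as R
from station import status,cams,r
def ray(c,px):
    K=np.array([[c['fx'],0,c['cx']],[0,c['fy'],c['cy']],[0,0,1.]])
    p=cv2.undistortPoints(np.array([[px]],float),K,np.array([c['k1'],0,0,0.]))[0,0]
    return R.from_quat(c['orientation']).apply([p[0],p[1],1])
def onz(c,px,z):
    d=ray(c,px);e=np.array(c['eye']);return e+d*(z-e[2])/d[2]
E
python3 - <<'E'
from h import *
import pickle
a={n:cams.read_camera(n) for n in('scene','side','wrist')}
pickle.dump(a,open('c.pkl','wb'))
for n in a:
    cv2.imwrite(f'pics/{n}.png',a[n]['frame']);print(n,a[n]['eye'],a[n]['orientation'],a[n]['fx'],a[n]['k1'])
print(status.get_state())
E
```

```text
scene [ 1.0634717  -0.2751073   0.76344053] [ 0.79311443  0.48934905 -0.18545374 -0.31163106] 383.6024977238847 0.004469394464838425
side [-0.06404557 -0.61908281  0.7991939 ] [ 0.84727719 -0.32687695  0.15940977 -0.3871193 ] 496.15363175133416 -0.06694462034672959
wrist [0.64863156 0.069963   0.37340324] [ 9.90589486e-01  2.66526090e-04 -1.17522807e-03  1.36861308e-01] 340.9243503663423 -0.026808478907230187
{'time_s': 0.15, 'joint_pos': array([-1.74133800e-01,  2.45623764e-01,  1.55875082e+00,  1.00879881e-05,
        1.33872656e+00, -1.74092436e-01]), 'joint_vel': array([ 0.00216823, -0.002155  , -0.00415286,  0.00043418, -0.0005648 ,
       -0.00016927]), 'joint_efforts': array([ 3.57137314e-04, -4.29984105e+01, -3.26552796e+01, -1.40693478e-04,
        3.52074814e-03,  1.27692519e-05]), 'tcp_pos': array([6.49593944e-01, 5.76870910e-05, 2.52443525e-01]), 'orientation': array([ 7.07122027e-01,  7.07091133e-01, -4.28857380e-04, -6.20476435e-04]), 'wrist_force': array([ 0.21797544, -0.47529255,  0.16045494]), 'wrist_torque': array([-0.01677716,  0.00798182, -0.04846121]), 'finger_force': 0.0, 'grip_width': 0.08548569205955193}
```

View pics/scene.png

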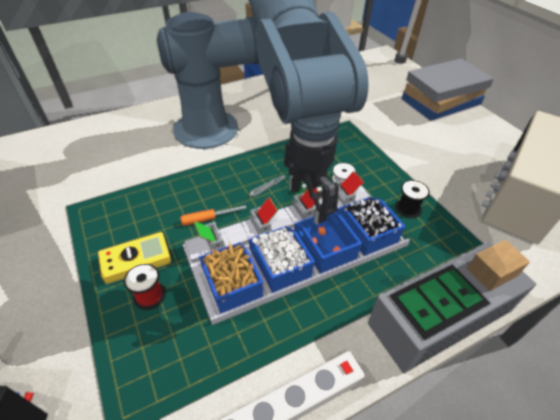

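View pics/side.png

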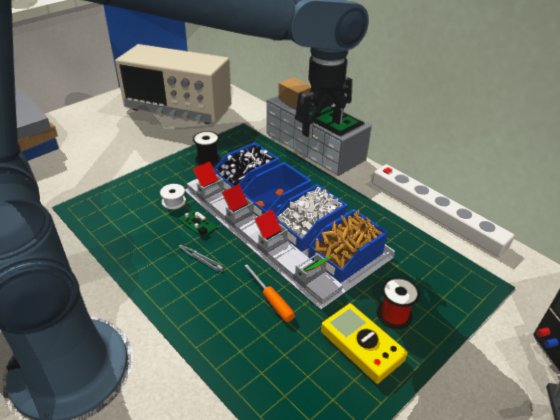

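View pics/wrist.png

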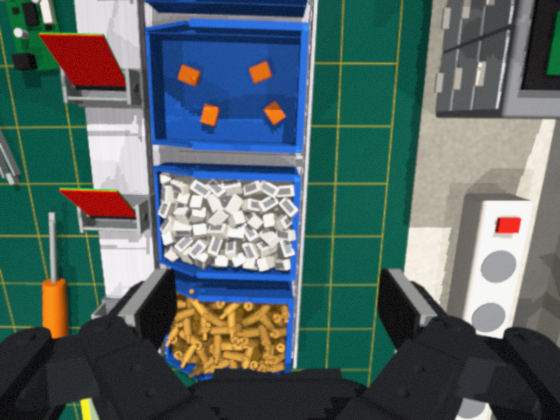

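Bins from left (+y) to right are caps, low, plugs and standoffs. The caps tag (side view, 205,175), the low tag (235,200) and the plugs tag (268,225) are red. The standoffs tag (318,264) is green. So the caps and plugs tags are wrong, and both must go over to the right.

```bash
python3 - <<'E'
from h import *
import pickle
a=pickle.load(open('c.pkl','rb'))
np.set_printoptions(precision=4,suppress=True)
for n,box in(('side',(185,155,290,250)),('wrist',(30,20,150,230)),('scene',(240,160,370,240))):
    c=a[n];hs=cv2.cvtColor(c['frame'],cv2.COLOR_BGR2HSV)
    m=cv2.inRange(hs,(0,170,90),(6,255,255))|cv2.inRange(hs,(174,170,90),(180,255,255))
    k=np.zeros_like(m);k[box[1]:box[3],box[0]:box[2]]=1;m=m*k
    for q in cv2.findContours(m,cv2.RETR_EXTERNAL,cv2.CHAIN_APPROX_NONE)[0]:
        if cv2.contourArea(q)<60:continue
        p=cv2.approxPolyDP(cv2.convexHull(q),4,True)[:,0]
        print(n,cv2.contourArea(q))
        for x in p: print('  ',x,'top',onz(c,x,.088)[:2],'base',onz(c,x,.058)[:2])
E
```

```text
side 400.0
   [271 210] top [0.5085 0.0066] base [0.5326 0.033 ]
   [280 230] top [ 0.4784 -0.0553] base [ 0.5013 -0.0315]
   [264 237] top [ 0.4385 -0.049 ] base [ 0.4597 -0.025 ]
   [256 218] top [0.4656 0.0081] base [0.488  0.0346]
side 353.0
   [238 185] top [0.5116 0.1268] base [0.5359 0.1583]
   [247 203] top [0.4842 0.061 ] base [0.5074 0.0897]
   [232 210] top [0.4434 0.0642] base [0.4648 0.093 ]
   [223 192] top [0.4684 0.129 ] base [0.4909 0.1605]
side 335.0
   [210 162] top [0.5194 0.2478] base [0.544  0.2843]
   [217 179] top [0.4889 0.1788] base [0.5122 0.2124]
   [202 185] top [0.4478 0.1832] base [0.4694 0.2171]
   [193 168] top [0.4722 0.2546] base [0.4948 0.2914]
wrist 1217.5
   [ 60 190] top [0.4607 0.0112] base [0.4409 0.005 ]
   [116 192] top [0.5096 0.0094] base [0.495 0.003]
   [134 216] top [ 0.5228 -0.0121] base [ 0.5096 -0.0207]
   [ 91 215] top [ 0.4847 -0.0112] base [ 0.4674 -0.0198]
wrist 2812.0
   [40 35] top [0.4648 0.1334] base [0.4455 0.14  ]
   [103  36] top [0.5143 0.1318] base [0.5001 0.1383]
   [124  85] top [0.5267 0.096 ] base [0.5138 0.0988]
   [72 83] top [0.4849 0.098 ] base [0.4677 0.1009]
scene 222.0
   [269 199] top [0.4678 0.0092] base [0.4414 0.0218]
   [275 211] top [0.5102 0.0045] base [0.4856 0.017 ]
   [263 222] top [ 0.5289 -0.036 ] base [ 0.5052 -0.0254]
   [258 212] top [ 0.4952 -0.0332] base [ 0.4699 -0.0225]
scene 110.5
   [314 202] top [0.5258 0.1034] base [0.5019 0.1202]
   [307 207] top [0.5328 0.0797] base [0.5092 0.0955]
   [301 199] top [0.5027 0.0799] base [0.4778 0.0956]
   [307 190] top [0.4817 0.1089] base [0.4559 0.1259]
scene 216.5
   [354 173] top [0.4809 0.252 ] base [0.4551 0.2754]
   [362 182] top [0.5189 0.2508] base [0.4947 0.2741]
   [348 193] top [0.5366 0.1957] base [0.5131 0.2167]
   [342 184] top [0.5023 0.2003] base [0.4774 0.2214]
```

```bash
python3 -m pendant '{"gripper":[-1,-1,-1,-1,-1,-1,-1,-1,-1,-1,-1,-1,-1],"dp":[[-0.05,0.01,0],[-0.10,0.02,0],[-0.15,0.03,0],[-0.17,0.037,0],[-0.17,0.037,0],[-0.17,0.037,0],[-0.17,0.037,-0.04],[-0.17,0.037,-0.08],[-0.17,0.037,-0.11],[-0.17,0.037,-0.13],[-0.17,0.037,-0.15],[-0.17,0.037,-0.161],[-0.17,0.037,-0.161]],"dr":[[0,0,0],[0,0,0],[0,0,0],[0,0,0],[0,0,0],[0,0,0],[0,0,0],[0,0,0],[0,0,0],[0,0,0],[0,0,0],[0,0,0],[0,0,0]]}'
python3 - <<'E'
from h import *
c=cams.read_camera('side')['frame'][100:320,130:420];cv2.imwrite('pics/s2.png',cv2.resize(c,None,fx=2.6,fy=2.6))
E
```

```text
time_s: 1.78
tcp_pos: [0.48, 0.0369, 0.0916]
orientation: [0.707, 0.707, -0.0, -0.001]
wrist_force: [-0.1, 0.7, -0.2]
grip_width: -0.0002
finger_force: 0.0
```

View pics/s2.png

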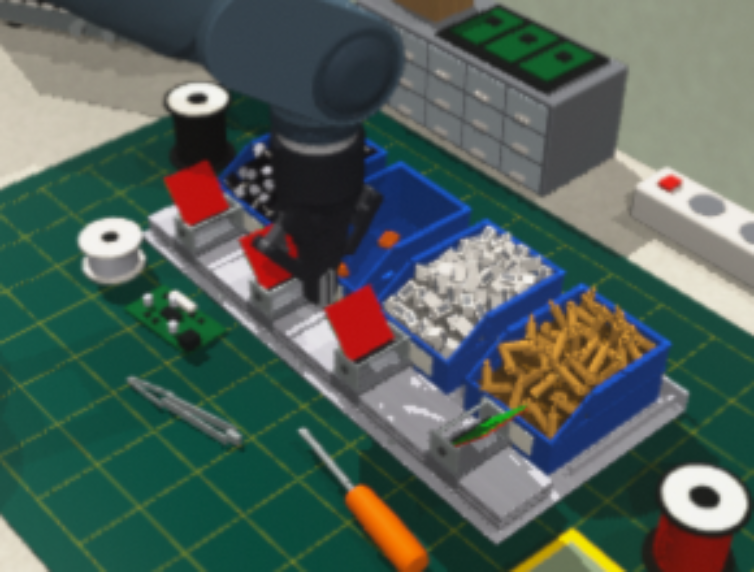

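The closed fingers (320,285) are between the low and plugs tags, just left of the plugs tag, and touch nothing. I'll sweep gently to the right, back off and lift.

```bash
python3 -m pendant '{"gripper":[-1,-1,-1,-1,-1,-1,-1,-1,-1,-1,-1,-1,-1,-1,-1,-1,-1,-1,-1],"dp":[[0,-0.006,0],[0,-0.012,0],[0,-0.017,0],[0,-0.022,0],[0,-0.027,0],[0,-0.032,0],[0,-0.037,0],[0,-0.042,0],[0,-0.047,0],[0,-0.052,0],[0,-0.056,0],[0,-0.060,0],[0,-0.060,0],[0,-0.060,0],[0,-0.050,0.01],[0,-0.040,0.04],[0,-0.040,0.08],[0,-0.040,0.12],[0,-0.040,0.12]],"dr":[[0,0,0],[0,0,0],[0,0,0],[0,0,0],[0,0,0],[0,0,0],[0,0,0],[0,0,0],[0,0,0],[0,0,0],[0,0,0],[0,0,0],[0,0,0],[0,0,0],[0,0,0],[0,0,0],[0,0,0],[0,0,0],[0,0,0]]}'
python3 - <<'E'
from h import *
c=cams.read_camera('side')['frame'][100:320,130:420];cv2.imwrite('pics/s3.png',cv2.resize(c,None,fx=2.6,fy=2.6))
E
```

```text
time_s: 4.2
tcp_pos: [0.4822, -0.0028, 0.2168]
orientation: [0.707, 0.707, 0.002, 0.004]
wrist_force: [0.3, 0.6, 0.3]
grip_width: -0.0002
finger_force: 0.0
```

View pics/s3.png

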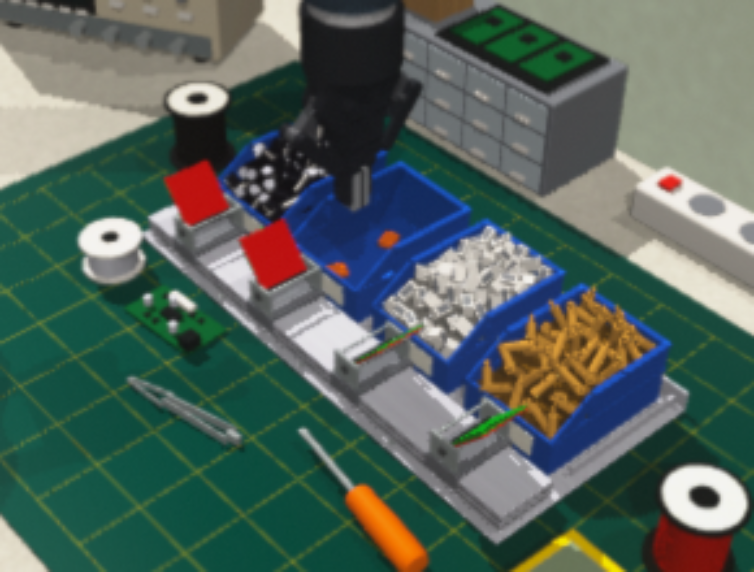

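The plugs tag now lies with green up (390,340), and the low tag is untouched. Next I'll move above the left side of the caps tag.

```bash
python3 -m pendant '{"gripper":[-1,-1,-1,-1,-1,-1,-1,-1,-1,-1,-1,-1,-1,-1,-1],"dp":[[0,0.04,0],[0,0.09,0],[0.003,0.14,0],[0.006,0.19,0],[0.006,0.24,0],[0.006,0.27,0],[0.006,0.282,0],[0.006,0.282,0],[0.006,0.282,-0.03],[0.006,0.282,-0.06],[0.006,0.282,-0.085],[0.006,0.282,-0.105],[0.006,0.282,-0.121],[0.006,0.282,-0.121],[0.006,0.282,-0.121]],"dr":[[0,0,0],[0,0,0],[0,0,0],[0,0,0],[0,0,0],[0,0,0],[0,0,0],[0,0,0],[0,0,0],[0,0,0],[0,0,0],[0,0,0],[0,0,0],[0,0,0],[0,0,0]]}'
python3 - <<'E'
from h import *
c=cams.read_camera('side')['frame'][100:320,130:420];cv2.imwrite('pics/s4.png',cv2.resize(c,None,fx=2.6,fy=2.6))
E
```

```text
time_s: 6.12
tcp_pos: [0.4867, 0.2792, 0.0921]
orientation: [0.707, 0.707, 0.001, 0.0]
wrist_force: [-0.3, 0.5, 0.5]
grip_width: 0.0001
finger_force: 0.0
```

View pics/s4.png

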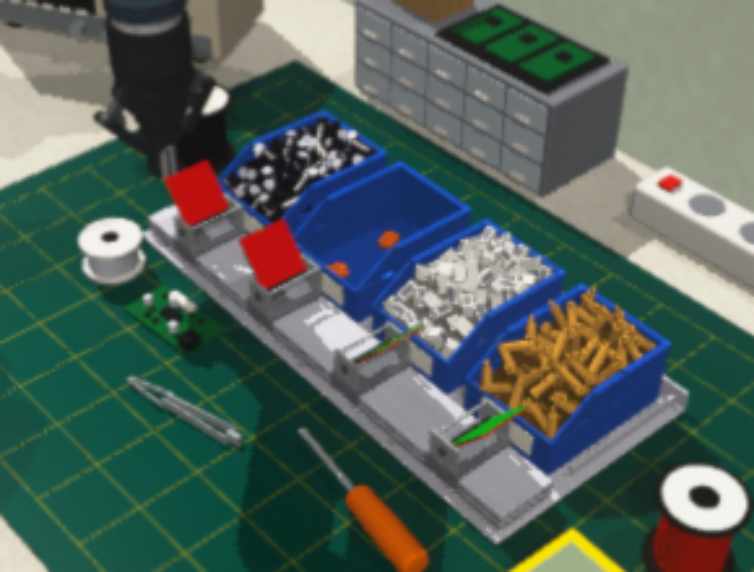

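The fingertip (168,160) stands just beyond the left side of the caps tag (195,195) and is clear of it. I'll push it over the same way.

```bash
python3 -m pendant '{"gripper":[-1,-1,-1,-1,-1,-1,-1,-1,-1,-1,-1,-1,-1,-1,-1,-1,-1,-1,-1],"dp":[[0,-0.006,0],[0,-0.012,0],[0,-0.017,0],[0,-0.022,0],[0,-0.027,0],[0,-0.032,0],[0,-0.037,0],[0,-0.042,0],[0,-0.047,0],[0,-0.052,0],[0,-0.056,0],[0,-0.060,0],[0,-0.060,0],[0,-0.060,0],[0,-0.050,0.01],[0,-0.040,0.04],[0,-0.040,0.08],[0,-0.040,0.12],[0,-0.040,0.12]],"dr":[[0,0,0],[0,0,0],[0,0,0],[0,0,0],[0,0,0],[0,0,0],[0,0,0],[0,0,0],[0,0,0],[0,0,0],[0,0,0],[0,0,0],[0,0,0],[0,0,0],[0,0,0],[0,0,0],[0,0,0],[0,0,0],[0,0,0]]}'
python3 - <<'E'
from h import *
c=cams.read_camera('side')['frame'][100:320,130:420];cv2.imwrite('pics/s5.png',cv2.resize(c,None,fx=2.6,fy=2.6))
E
```

```text
time_s: 8.55
tcp_pos: [0.4883, 0.2404, 0.2162]
orientation: [0.707, 0.707, 0.004, 0.002]
wrist_force: [-0.3, -0.1, -0.4]
grip_width: -0.0001
finger_force: 0.0
```

View pics/s5.png

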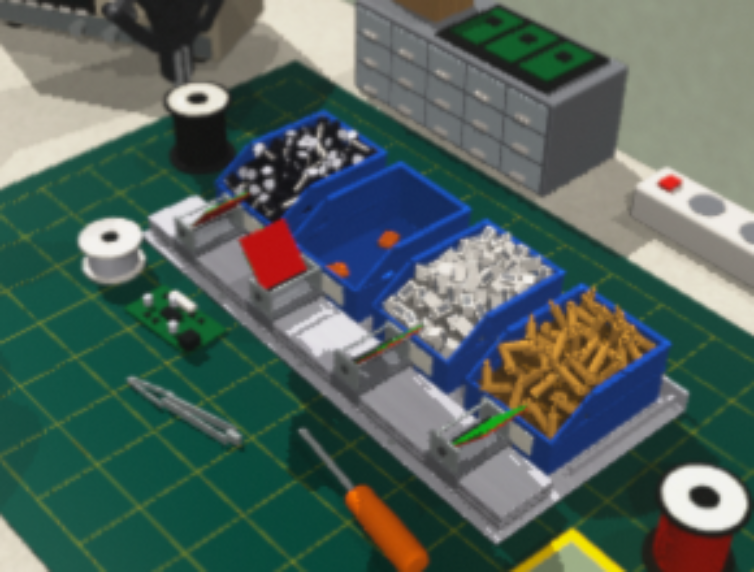

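The caps tag (220,207) is over to the right, like the plugs and standoffs tags. The low tag (270,255) is still red up, nothing else has moved, and the robot is clear.

```bash
python3 -c "
from station import r
print(r.hand_in())"
```

```text
the job is handed in; nothing more can be done
None
```

I pushed the capacitor and plug-housing tags over to green; the standoffs tag was already green and the low bin's tag already red, so I left those alone, and the job is handed in.

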